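# Rock a tilt gauge on a plaster shin form to its preset mark

## Robot

A 7-joint arm with a two-finger parallel gripper is mounted at the origin on a cart in front of the work surface, level with it; the furniture and walls round the work are solid. World frame = base frame: x ahead of the robot, y to its left, z up, the work surface at z = 0. Lengths are in m, angles in rad, forces in N, time in s.
With the tool pointing down it reaches from about 0.4 to 0.85 m from the base axis. Payload 10.4 kg.
Tool frame: the origin (TCP) lies on the centre line of the jaws, within the pads' length; the fingertips stand 22 mm ahead of it and the grasp point (between the pads) lies 3 mm ahead of it; x points along the fingers, y is the direction in which the jaws open and shut, and the axes are right-handed (so a half turn about x gives the same grasp; the last joint's range is limited). The gripper opens to 87 mm and grips with 3 to 60 N. Pads are 19 mm wide; open, the fingers measure 117 mm over their backs; the gripper's body (75 mm by 190 mm) begins 51 mm behind the grasp point.
Start: joints at [1.129, 0.332, -0.065, 1.46, 0.022, 1.35, -0.088], TCP at [0.254, -0.571, 0.245] pointing down, gripper open.
Joint ranges: [-2.6, 2.6], [-0.5, 2.12], [-1.47, 1.34], [0.16, 2.42], [-1.27, 4.41], [0.06, 2.06], [-2.6, 2.6]. Speed limits (rad/s): [2.22, 2.22, 2.79, 2.79, 3.14, 3.14, 3.14].

## Interface

Orientations are given as a unit quaternion [x, y, z, w].
In Python, from bench import * gives the robot as it stands.
- The arm moves only by the tool arm_command, never from a script. Its argument "targets" is one flat list of numbers, 7 for each row, row after row: the turn, a rotation vector about the tool's x, y, z in units of 45 degrees (1.0 is 45 degrees), then the shift along the tool's x, y, z in units of 25 mm (1.0 is 25 mm), then the opening, from 0 (shut) to 1 (fully open). In form: [wx, wy, wz, tx, ty, tz, fingers, wx, wy, wz, tx, ty, tz, fingers, ...]. A call has 1 to 12 rows; each row shifts and turns the pose as measured when the row begins, along the tool's axes as they then stand; what a row does not reach is not made up. A row lasts 1/12 s, in which the tool goes at most 41.7 mm and 7.16 degrees, less where a joint would pass 70% of its speed; a pose out of reach is approached as far as the arm can. A call with a number of a shift or a turn outside -1 to 1 is refused whole. A call with a gripper value outside its range is refused whole. The fingers move at their own pace and stop on an object; "newtons" is the grip in N (left out, the last holds). Time passes only in rows, so rows that do not move let the fingers close. It gives the time, the measured TCP pose, the force and the opening at its end, in the units of the state.
- read_state(): the state, without advancing time (a new reading comes with each control period).
- camera(name): name is "scene" or "side" or "wrist"; returns the picture (400x640x3 uint8, red, green, blue); there is no depth.
- calibration(name): a dict with "camera_matrix" (3x3 intrinsics, pixels), "R" (3x3) and "t" (3): a world point X has camera coordinates R X + t; the wrist camera has in their place "tool_from_camera" (4x4, takes a point from camera to tool coordinates, whose origin is the TCP and whose axes are the tool frame's). Camera axes: x right, y down, z forward; pixel columns grow to the right and rows downward; lengths in m; the calibration is good to about 2 mm. A picture is of the moment at which its call begins: read the wrist's pose just before it. calibration takes no time and is no camera call.
- close_job(): hands the job in, once; it reports no verdict.
The state is a dict: "time": time; "joint_positions": joint angles; "joint_vel": joint speeds; "joint_torque": joint torques, N m; "ee_pos": TCP position; "eef_rot": TCP orientation; "ft_force": force on the tool from outside, world axes, zero at the start; "torque": the same for the moment, N m; "width": finger opening in m.
Only numpy, scipy, OpenCV 4.12 (cv2) and the standard library are available. Lean on these libraries where they do the work, as an engineer would, in place of code of your own. Each camera call takes 0.05 s, during which the arm holds its last target.

## Task

Set up the reading for a tilt-gauge demonstration: pick up the tilt gauge by its grip tab and rest its sole level on the uneven crest of the plaster shin form, near the middle, with the dial facing along the crest. Without letting go, rock the gauge sideways on the crest until its swinging pointer settles on the black rider mark at the dial's edge, and finish holding it there, still resting on the crest and not pressed hard. Leave the other things on the worktop where they are.

Things in the scene. Friction and masses are not known exactly. Their poses are not given: they have to be found in the camera images.
- gauge: tilt gauge, loose, 0.3 kg, upright on its sole. Origin: centre of the sole's underside; z up; dial faces -x. Grey sole 44 (x) x 90 (y) x 8 mm. Round grey housing, radius 46 mm, 18 mm thick (x), centre 62 mm up. Grip tab 24 mm (x) x 16 mm (y), free from 116 to 152 mm up, centred at x = +2 mm: pinch it across y from above, so that it cannot turn in the fingers when rocked about x
- sole (a point): centre of the gauge's sole underside, same axes as the gauge
- pointer (a joint): free-swinging black pointer of the gauge, hanging by gravity from the dial's centre; rad, 0 = pointing straight down to the sole, positive = tip towards the gauge's +y side (the left, seen by the robot facing the dial). It settles within about 0.5 s. Tipping the top of the gauge towards its own +y by an angle makes it read that angle
- pointer_tip (a point): tip of the pointer, 32 mm from the dial's centre; its z runs along the pointer away from the tip
- rider (a joint): black rider mark (a small lug 6 mm wide, 34 to 46 mm from the dial's centre) at the rim of the dial, preset, cannot be moved by the robot; rad, same zero and sense as the pointer: the pointer is on the mark when both joint values agree. Always on the +y side, about 14 to 25 degrees
- mark (a point): point of the rider mark at the pointer tip's radius, 32 mm from the dial's centre; its z runs towards the dial's centre
- shin_form: white plaster shin form lying on a flat grey foot 170 mm (x) by 90 mm (y) by 16 mm, fixed to the worktop. Its rounded crest (radius 12 mm) runs along its x over the middle of its y, uneven by about 2 mm in height, top about 69.5 mm above the worktop, sloping steeply away on both sides. Origin under its centre on the worktop, z up
- crest (a point): middle of the top of the crest, 69.5 mm above the worktop; axes of the shin form, x along the crest
- vial_1: small vial, grey cap, 29 mm wide, 74 mm tall, origin under its centre; leave it
- tape_roll: roll of tape lying flat, 69 mm wide, 25 mm tall, origin under its centre; leave it
- gauze_pack_1: flat gauze pack 86x59x13 mm, origin under its centre; leave it
- ointment_jar: small jar 36 mm wide, 53 mm tall, origin under its centre; leave it
Not all that is in view belongs to the job. Leave any yellow look-alike of the gauge alone.

How it is judged:
On the way:
1. the held gauge rests about level on the crest (x of sole in the frame of crest between -0.035 and 0.035 m and y of sole in the frame of crest between -0.022 and 0.022 m and z of sole in the frame of crest between -0.016 and 0.016 m and contact force between gauge and shin_form between 0.4 and 40 N and contact force between the fingers and gauge above 1 N and angle between the x axis of sole and the x axis of crest, either way round below 0.25 rad and angle between sole's own z axis and vertical below 0.12 rad), for 0.2 s.
At the end, for the whole second after the job is handed in: the gauge is held by the fingers (over 1 N) and rests on the shin form (0.4 to 40 N), sole centre within 35 mm along, 22 mm across and 16 mm in height of the crest's middle, its x axis within 0.25 rad of the crest, leaning over 0.13 rad; its pointer at rest and within 0.08 rad of the rider mark (x of sole in the frame of crest between -0.035 and 0.035 m and y of sole in the frame of crest between -0.022 and 0.022 m and z of sole in the frame of crest between -0.016 and 0.016 m and contact force between gauge and shin_form between 0.4 and 40 N and contact force between the fingers and gauge above 1 N and angle between the x axis of sole and the x axis of crest, either way round below 0.25 rad and angle between the z axis of pointer_tip and the z axis of mark, either way round below 0.08 rad and velocity of joint pointer between -0.3 and 0.3 rad/s and angle between sole's own z axis and vertical above 0.13 rad and linear speed of gauge below 0.02 m/s); the arm keeps its last pose, push and grip.
It fails at once if vial_1 is shoved away (over 30 mm) (distance of vial_1 from where it was at the start of the episode above 0.03 m).
It fails at once if tape_roll is shoved away (over 30 mm) (distance of tape_roll from where it was at the start of the episode above 0.03 m).
It fails at once if gauze_pack_1 is shoved away (over 30 mm) (distance of gauze_pack_1 from where it was at the start of the episode above 0.03 m).
It fails at once if ointment_jar is shoved away (over 30 mm) (distance of ointment_jar from where it was at the start of the episode above 0.03 m).
It also fails if it takes over 48 s, if anything falls off the work surface, if the arm or the gripper's body presses on something with over 40 N, if the wrist force passes 120 N, or if a joint passes its speed limit or range.

## Working session

There is one attempt and no reset: what is moved stays moved. The work goes in short steps, Python scripts to look and compute and a tool call to move; the robot and the scene stay as the last step left them, time stands still between calls to the robot, and variables do not carry over. Pictures are saved under pics/ and viewed, and the job is handed in when it is done.

Besides the shell and the picture viewer there is one more tool, called after "Call:" by a JSON object that holds its "api" and its "payload". arm_command: Moves the arm, as the interface text tells. Shifts and turns lie within -1 to 1; 1 stands for 25 mm of shift or 45 degrees of turn. Its arguments: {"type":"object","properties":{"targets":{"type":"array","items":{"type":"number","minimum":-1,"maximum":1}},"newtons":{"type":"number"}},"required":["targets"]}

```bash
ls; mkdir -p pics
python3 - <<'E'
from bench import *
import cv2
s=read_state(); print(s)
for n in ["scene","side","wrist"]:
    im=camera(n); cv2.imwrite(f"pics/{n}0.png",im[:,:,::-1]); print(n,calibration(n))
E
```

```text
pics
{'time': 0.0, 'joint_positions': array([ 1.12939447,  0.33283385, -0.06469854,  1.46093629,  0.02163923,
        1.34988482, -0.08846668]), 'joint_vel': array([-0.00099637,  0.00013097,  0.00076404, -0.00046031,  0.00070964,
       -0.00205579, -0.00161189]), 'joint_torque': array([-6.69166511e-04, -6.23253107e+01,  2.39815313e-02, -3.89906716e+01,
       -6.13146974e-02,  3.93625244e-02,  1.56528222e-04]), 'ee_pos': array([ 0.25400875, -0.57067447,  0.24378006]), 'eef_rot': array([-0.69152034, -0.14747378,  0.69179125, -0.1465468 ]), 'ft_force': array([-0.63439896,  0.01375588, -0.62852386]), 'torque': array([-0.03513677,  0.00357116,  0.01037313]), 'width': 0.08737114502017593}
scene {'camera_matrix': array([[411.78741662,   0.        , 322.76815412],
       [  0.        , 411.78741662, 192.41043098],
       [  0.        ,   0.        ,   1.        ]]), 'R': array([[ 1.98540426e-01,  9.80092690e-01,  1.33990865e-04],
       [ 7.04509993e-01, -1.42619737e-01, -6.95215995e-01],
       [-6.81357005e-01,  1.38122878e-01, -7.18800878e-01]]), 't': array([-0.10582574, -0.31513113,  1
[... 235 characters left out ...]
376639],
       [-0.00922537, -0.67042839, -0.74191689],
       [ 0.0307358 ,  0.74140778, -0.67035052]]), 't': array([-0.57874443,  0.04437763,  1.08380538])}
wrist {'camera_matrix': array([[286.33045243,   0.        , 322.01270521],
       [  0.        , 286.33045243, 193.93615039],
       [  0.        ,   0.        ,   1.        ]]), 'tool_from_camera': array([[ 6.31817338e-04, -2.67394124e-01,  9.63587040e-01,
        -1.38757017e-01],
       [ 9.99999692e-01,  6.16977985e-04, -4.84482290e-04,
        -6.34502677e-04],
       [-4.64964273e-04,  9.63587049e-01,  2.67394432e-01,
        -7.29775547e-02],
       [ 0.00000000e+00,  0.00000000e+00,  0.00000000e+00,
         1.00000000e+00]])}
```

View pics/scene0.png

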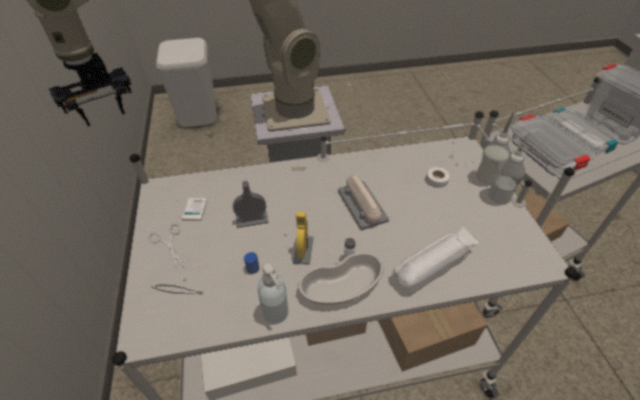

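View pics/side0.png

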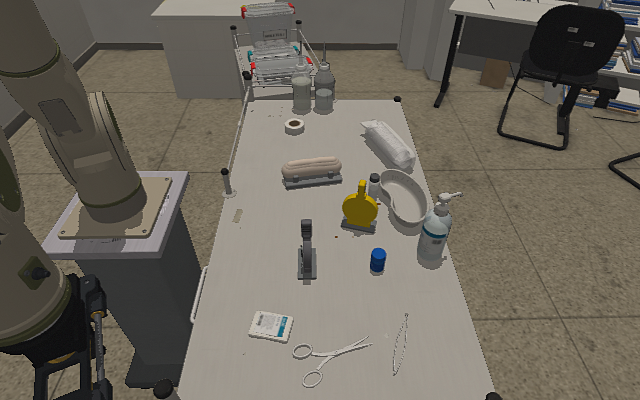

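View pics/wrist0.png

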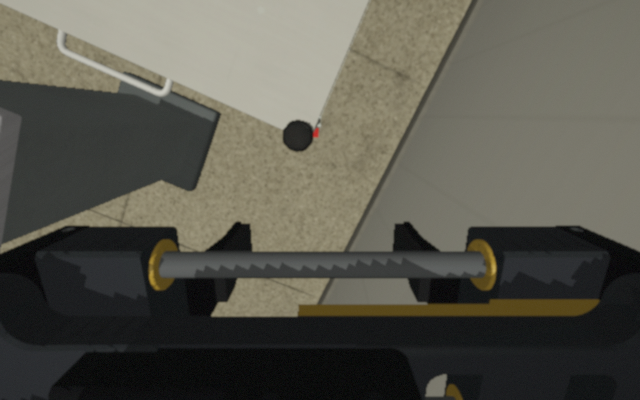

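Run:
```python
import cv2,numpy as np
a=cv2.imread("pics/scene0.png"); b=cv2.imread("pics/side0.png")
c1=cv2.resize(a[170:240,215:290],None,fx=5,fy=5,interpolation=2)
c2=cv2.resize(a[165:235,325:400],None,fx=5,fy=5,interpolation=2)
cv2.imwrite("pics/c1.png",np.hstack([c1,c2]))
c1=cv2.resize(b[210:290,270:350],None,fx=5,fy=5,interpolation=2)
c2=cv2.resize(b[140:220,270:350],None,fx=5,fy=5,interpolation=2)
cv2.imwrite("pics/c2.png",np.hstack([c1,c2]))
```

```text
(no output)
```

View pics/c1.png

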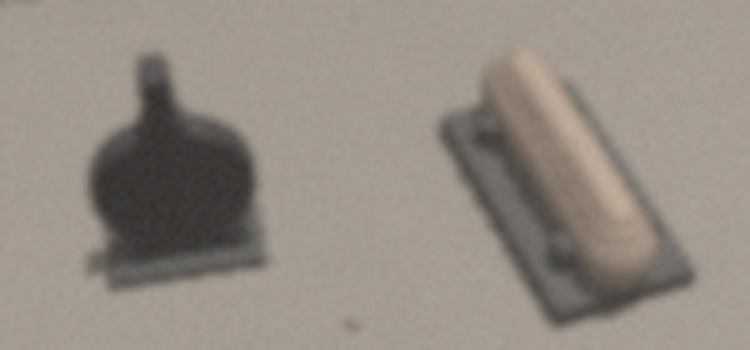

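View pics/c2.png

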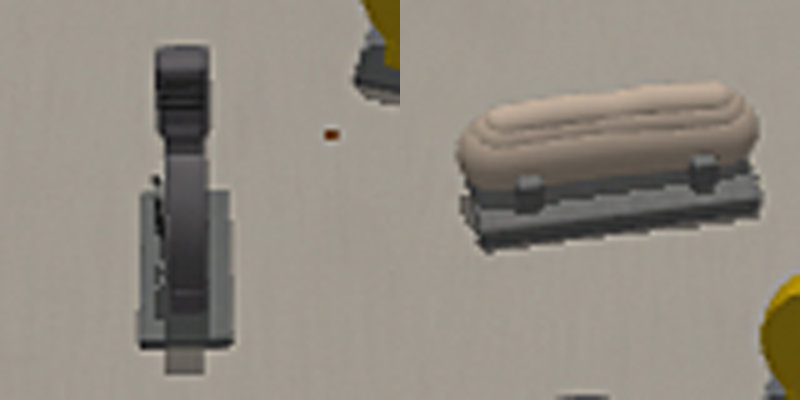

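```bash
cat > h.py <<'E'
from bench import *
import numpy as np, cv2
from scipy.spatial.transform import Rotation as Ro
def ray(n,u,v,state=None):
    c=calibration(n);d=np.linalg.inv(c["camera_matrix"])@[u,v,1]
    if n=="wrist":
        T=c["tool_from_camera"]; s=state or read_state(); R=Ro.from_quat(s["eef_rot"]).as_matrix()
        return R@T[:3,3]+s["ee_pos"], R@T[:3,:3]@d
    return -c["R"].T@c["t"], c["R"].T@d
def onz(n,u,v,z,state=None):
    o,d=ray(n,u,v,state); return o+d*(z-o[2])/d[2]
def tri(l):
    A=0;b=0
    for n,u,v in l:
        o,d=ray(n,u,v); d=d/np.linalg.norm(d);P=np.eye(3)-np.outer(d,d);A=A+P;b=b+P@o
    return np.linalg.solve(A,b)
def proj(n,X,state=None):
    c=calibration(n)
    if n=="wrist":
        T=c["tool_from_camera"]; s=state or read_state(); R=Ro.from_quat(s["eef_rot"]).as_matrix()
        p=T[:3,:3].T@(R.T@(np.array(X)-s["ee_pos"])-T[:3,3])
    else: p=c["R"]@X+c["t"]
    q=c["camera_matrix"]@p; return q[:2]/q[2]
E
python3 - <<'E'
from h import *
np.set_printoptions(precision=4,suppress=True)
print("tabtop",tri([("scene",215+152/5,170+60/5),("side",270+182/5,210+55/5)]))
print("sole front scene",onz("scene",237,227,0),onz("scene",268,222.5,0))
print("sole side near bottom",onz("side",298,279.5,0),onz("side",316.6,279.5,0), "far top",onz("side",299.2,248,.008),onz("side",316.2,248,.008))
S=lambda a,b:(325+(a-375)/5,165+b/5)
print("foot scene top", [onz("scene",*S(*p),.016) for p in [(443,122),(560,308),(692,268)]])
Q=lambda a,b:(270+(a-400)/5,140+b/5)
print("foot side top", [onz("side",*Q(*p),.016) for p in [(485,237),(760,200)]])
print("crest", [onz("side",*Q(*p),.0695) for p in [(500,120),(715,93)]])
print("crest sc", [onz("scene",*S(*p),.0695) for p in [(525,70),(620,225)]])
E
```

```text
tabtop [ 0.5221 -0.2067  0.1543]
sole front scene [ 0.5369 -0.2511  0.    ] [ 0.5378 -0.1624  0.    ]
sole side near bottom [ 0.5009 -0.2508  0.    ] [ 0.5443 -0.2517  0.    ] far top [ 0.5016 -0.163   0.008 ] [ 0.544  -0.1637  0.008 ]
foot scene top [array([0.4629, 0.0636, 0.016 ]), array([0.6189, 0.0952, 0.016 ]), array([0.6053, 0.177 , 0.016 ])]
foot side top [array([0.461 , 0.0556, 0.016 ]), array([0.6218, 0.0864, 0.016 ])]
crest [array([0.4707, 0.0965, 0.0695]), array([0.5953, 0.1206, 0.0695])]
crest sc [array([0.4815, 0.1075, 0.0695]), array([0.6103, 0.1278, 0.0695])]
```

```bash
cat >> h.py <<'E'
def goal(yaw,lean=0.0):
    # tool axes in world: x down, gauge frame yaw, lean = top toward gauge +y
    G=Ro.from_euler('z',yaw)*Ro.from_euler('x',-lean)
    return G
def plan(p,G,base,s=None):
    # base: tool orientation in gauge frame
    s=s or read_state(); R=Ro.from_quat(s["eef_rot"]); T=G*base
    w=(R.inv()*T).as_rotvec()/(np.pi/4); d=R.inv().apply(np.array(p)-s["ee_pos"])/.025
    return w,d
E
python3 - <<'E'
from h import *
np.set_printoptions(precision=4,suppress=True)
R=Ro.from_quat(read_state()["eef_rot"]); print(R.as_matrix())
for b in ([[0,0,1],[0,1,0],[-1,0,0]],[[0,0,-1],[0,-1,0],[-1,0,0]]):
    B=Ro.from_matrix(b); print(plan([.524,-.207,.25],goal(0.0),B))
E
```

```text
[[-0.0004  0.4067 -0.9136]
 [ 0.0009 -0.9136 -0.4067]
 [-1.     -0.001   0.    ]]
(array([-3.4668, -0.0018,  0.0004]), array([ -0.232 ,  -8.9024, -15.7813]))
(array([0.5332, 0.0003, 0.0013]), array([ -0.232 ,  -8.9024, -15.7813]))
```

Call:
{"api": "arm_command", "payload": {"targets": [0, 0, 0, 0, -0.71, -0.96, 1, 0, 0, 0, 0, -0.71, -0.96, 1, 0, 0, 0, 0, -0.71, -0.96, 1, 0, 0, 0, 0, -0.71, -0.96, 1, 0, 0, 0, 0, -0.71, -0.96, 1, 0, 0, 0, 0, -0.71, -0.96, 1, 0, 0, 0, 0, -0.71, -0.96, 1, 0, 0, 0, 0, -0.71, -0.96, 1, 0, 0, 0, 0, -0.71, -0.96, 1, 0, 0, 0, 0, -0.71, -0.96, 1, 0, 0, 0, 0, -0.71, -0.96, 1, 0, 0, 0, 0, -0.71, -0.96, 1]}}

```text
time: 1.15
ee_pos: [0.4316, -0.2508, 0.2395]
eef_rot: [-0.69, -0.144, 0.695, -0.141]
ft_force: [1.2, -0.1, -0.5]
width: 0.087
```

Call:
{"api": "arm_command", "payload": {"targets": [-0.157, 0, 0, -0.05, 0, 0, 1, -0.157, 0, 0, -0.05, 0, 0, 1, -0.157, 0, 0, -0.05, 0, 0, 1, -0.157, 0, 0, -0.05, 0, 0, 1, -0.157, 0, 0, -0.05, 0, 0, 1, -0.157, 0, 0, -0.05, 0, 0, 1, -0.157, 0, 0, -0.05, 0, 0, 1, -0.157, 0, 0, -0.05, 0, 0, 1, -0.157, 0, 0, -0.05, 0, 0, 1, -0.157, 0, 0, -0.05, 0, 0, 1, -0.157, 0, 0, -0.05, 0, 0, 1, -0.157, 0, 0, -0.05, 0, 0, 1]}}

```text
time: 2.15
ee_pos: [0.4347, -0.2403, 0.2528]
eef_rot: [0.408, 0.581, -0.409, 0.573]
ft_force: [0.2, 0.2, 0.3]
width: 0.0867
```

Run:
```python
from h import *
np.set_printoptions(precision=4,suppress=True)
s=read_state();print(s["joint_positions"],s["ee_pos"])
B=Ro.from_matrix([[0,0,1],[0,1,0],[-1,0,0]]); print(plan([.44,-.207,.25],goal(0.0),B))
```

```text
[ 0.7974  0.077  -0.4008  1.7518  0.0293  1.3311  0.7291] [ 0.4347 -0.2403  0.2528]
(array([-1.5687, -0.0165,  0.0015]), array([ 0.1194,  0.6419, -1.1843]))
```

Call:
{"api": "arm_command", "payload": {"targets": [-0.157, 0, 0, 0, 0, 0, 1, -0.157, 0, 0, 0, 0, 0, 1, -0.157, 0, 0, 0, 0, 0, 1, -0.157, 0, 0, 0, 0, 0, 1, -0.157, 0, 0, 0, 0, 0, 1, -0.157, 0, 0, 0, 0, 0, 1, -0.157, 0, 0, 0, 0, 0, 1, -0.157, 0, 0, 0, 0, 0, 1, -0.157, 0, 0, 0, 0.2, 0, 1, -0.157, 0, 0, 0, 0.5, 0, 1, -0.05, 0, 0, 0, 0.5, 0, 1]}}

```text
time: 3.07
ee_pos: [0.4349, -0.2116, 0.2507]
eef_rot: [-0.019, 0.712, 0.025, 0.702]
ft_force: [0.1, 0.8, 0.1]
width: 0.0871
```

Run:
```python
from h import *
np.set_printoptions(precision=4,suppress=True)
s=read_state();print(s["joint_positions"],s["ee_pos"])
B=Ro.from_matrix([[0,0,1],[0,1,0],[-1,0,0]]); print(plan([.44,-.207,.25],goal(0.0),B))
print(plan([.42,-.207,.17],goal(0.0)*Ro.from_euler('y',-.65),B))
cv2.imwrite("pics/w1.png",camera("wrist")[:,:,::-1])
```

```text
[ 0.8211  0.0564 -0.4741  1.7785  0.024   1.3295  1.9742] [ 0.4349 -0.2116  0.2507]
(array([ 0.0788, -0.0184, -0.0106]), array([0.0262, 0.1704, 0.2166]))
(array([ 0.0726, -0.8457, -0.0359]), array([ 3.2375,  0.1917, -0.5364]))
```

View pics/w1.png

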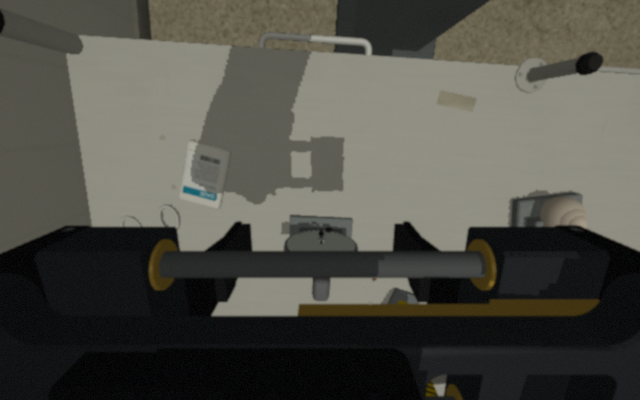

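Call:
{"api": "arm_command", "payload": {"targets": [0.012, -0.145, 0, 0.3, 0.03, -0.1, 1, 0.012, -0.145, 0, 0.3, 0.03, -0.1, 1, 0.012, -0.145, 0, 0.3, 0.03, -0.2, 1, 0.012, -0.145, 0, 0.3, 0.03, -0.3, 1, 0.012, -0.145, 0, 0.3, 0.03, -0.3, 1, 0.012, -0.145, 0, 0.3, 0.03, -0.3, 1]}}

```text
time: 3.62
ee_pos: [0.4194, -0.208, 0.2053]
eef_rot: [0.006, 0.462, 0.006, 0.887]
ft_force: [-0.3, -1.0, -0.6]
width: 0.087
```

Run:
```python
from h import *
np.set_printoptions(precision=4,suppress=True)
s=read_state();print(s["joint_positions"],s["ee_pos"])
B=Ro.from_matrix([[0,0,1],[0,1,0],[-1,0,0]]);
print(plan([.42,-.207,.17],goal(0.0)*Ro.from_euler('y',-.65),B))
cv2.imwrite("pics/w2.png",camera("wrist")[:,:,::-1])
print(proj("wrist",[.513,-.207,.062],s))
```

```text
[ 0.744  -0.2882 -0.1225  2.3077 -0.6206  0.7068  2.5838] [ 0.4194 -0.208   0.2053]
(array([-0.007 , -0.0507, -0.0211]), array([ 1.1721,  0.017 , -0.7885]))
[319.6414 179.167 ]
```

View pics/w2.png

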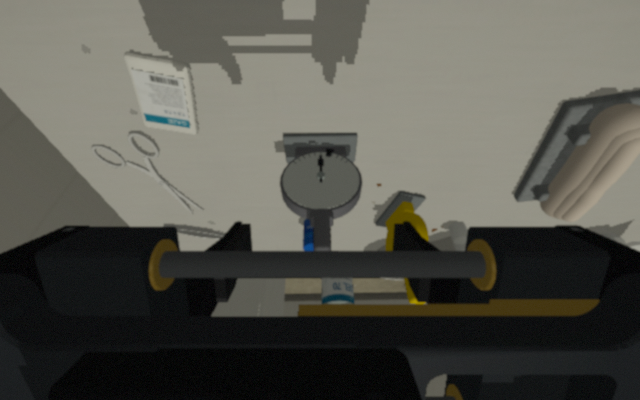

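Run:
```python
import cv2
a=cv2.imread("pics/w2.png");cv2.imwrite("pics/w2c.png",cv2.resize(a[120:230,265:375],None,fx=5,fy=5,interpolation=2))
```

```text
(no output)
```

View pics/w2c.png

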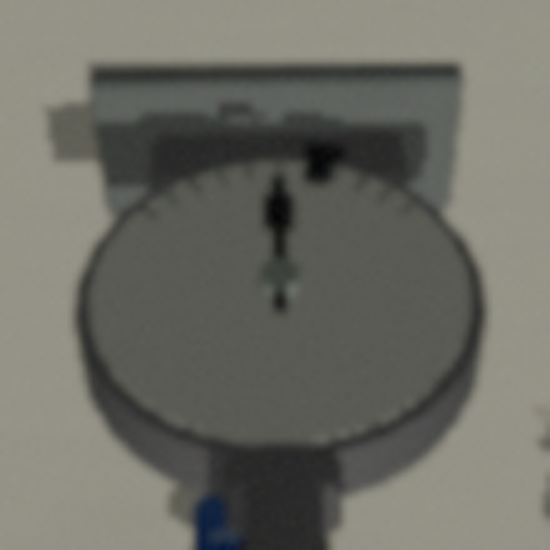

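Run:
```python
from h import *
np.set_printoptions(precision=4,suppress=True)
def onx(u,v,x):
    o,d=ray("wrist",u,v); return o+d*(x-o[0])/d[0]
im=cv2.imread("pics/w2.png",0)
cr=im[145:162,322:340]; print(cr)
m=(cr<45); y,x=np.nonzero(m); w=45.-cr[m]; um,vm=322+(x*w).sum()/w.sum(),145+(y*w).sum()/w.sum();print(um,vm)
for X in (.513,.510,.507):
    q=onx(um,vm,X); l=onx(265+80/5,120+300/5,X); r=onx(265+482/5,120+300/5,X);t=onx(265+280/5,120+177/5,X);c=onx(265+280/5,120+280/5,X)
    print(X,q,l,r,t,c)
    for cz in (.060,.062,.064): print(np.degrees(np.arctan2(q[1]-(l[1]+r[1])/2,cz-q[2])), np.hypot(q[1]-(l[1]+r[1])/2,cz-q[2]))
```

```text
[[59 58 58 57 58 57 56 58 57 58 58 60 60 61 61 61 62 61]
 [50 51 50 50 50 52 48 50 52 50 49 50 50 48 47 50 48 49]
 [45 41 42 42 42 40 40 44 43 43 43 43 41 44 44 44 43 42]
 [39 40 40 37 30 29 30 32 31 33 34 37 39 42 40 42 40 41]
 [39 41 43 35 27 17 18 15 19 20 26 29 37 41 41 41 41 41]
 [44 43 42 35 22 11  9 11 14 15 14 25 34 41 42 44 43 42]
 [53 51 50 42 29 14  8 11  7 14 20 28 37 40 41 41 41 41]
 [72 73 71 62 41 16  9  8 16 24 36 42 43 43 42 41 43 42]
 [82 87 83 71 44 17  7 13 23 40 56 61 61 56 50 46 43 41]
 [83 87 85 70 41 19 15 15 29 50 69 77 79 73 66 57 51 50]
 [76 87 85 71 48 31 28 29 40 61 76 85 87 84 76 66 65 67]
 [72 85 86 79 66 58 52 53 63 74 84 87 87 85 76 72 76 82]
 [69 83 88 84 82 78 76 75 80 85 87 89 87 82 76 78 85 87]
 [56 77 85 87 86 88 86 88 87 87 90 88 88 87 82 85 88 88]
 [37 62 82 88 89 89 88 89 88 89 89 89 88 88 87 89 87 87]
 [28 55 78 87 89 88 89 88 88 89 88 89 89 86 88 90 89 88]
 [25 53 78 86 89 89 89 89 89 89 88 88 89 88 89 90 88 89]]
329.2687165775401 150.99732620320856
0.513 [ 0.513  -0.194   0.0163] [ 0.513  -0.2487  0.0634] [ 0.513  -0.16    0.0642] [ 0.513  -0.2041  0.024 ] [ 0.513  -0.2046  0.0577]
13.370480848913914 0.044906759269889886
12.804918065208987 0.04685483220315586
12.284552677966964 0.048807105767991826
0.51 [ 0.51   -0.1942  0.0197] [ 0.51   -0.2482  0.0662] [ 0.51   -0.1607  0.0669] [ 0.51   -0.2042  0.0273] [ 0.51   -0.2047  0.0606]
14.262633606106322 0.041607979389177124
13.614349991201278 0.04354912020323117
13.021461462310295 0.04549536011617852
0.507 [ 0.507  -0.1944  0.023 ] [ 0.507  -0.2477  0.0689] [ 0.507  -0.1613  0.0697] [ 0.507  -0.2042  0.0306] [ 0.507  -0.2047  0.0634]
15.308124837924902 0.03832102291587018
14.556534401821049 0.04025352615494916
13.8739085326045 0.04219232084746827
```

Call:
{"api": "arm_command", "payload": {"targets": [0, 0.15, 0, -0.4, 0, 0.3, 1, 0, 0.15, 0, -0.4, 0, 0.3, 1, 0, 0.15, 0, -0.4, 0, 0.3, 1, 0, 0.15, 0, -0.3, 0, 0.3, 1, 0, 0.15, 0, -0.3, 0, 0.5, 1, 0, 0.1, 0, -0.3, 0, 0.5, 1]}}

```text
time: 4.17
ee_pos: [0.4497, -0.2111, 0.2707]
eef_rot: [0.007, 0.739, -0.003, 0.674]
ft_force: [-1.1, 0.7, -0.2]
width: 0.087
```

```bash
cat > p.py <<'E'
from h import *
import sys
np.set_printoptions(precision=4,suppress=True)
B=Ro.from_matrix([[0,0,1],[0,1,0],[-1,0,0]])
s=read_state();print(s["time"],s["joint_positions"],s["ee_pos"],s["ft_force"],s["torque"],s["width"])
G=Ro.from_quat(s["eef_rot"])*B.inv(); print("G zyx",G.as_euler('ZYX'))
a=list(map(float,sys.argv[1:]))
print(plan(a[:3],goal(a[3],a[4]),B,s))
E
python3 p.py .5245 -.206 .20 0 0
```

```text
4.1667 [ 0.7272  0.127  -0.4299  1.6669  0.0741  1.45    1.8427] [ 0.4497 -0.2111  0.2707] [-1.083   0.6571 -0.2465] [ 0.1488 -0.29    0.0376] 0.0869608107859503
G zyx [-0.0135  0.0926  0.0055]
(array([-0.0175, -0.1178, -0.0077]), array([2.5404, 0.2317, 3.2368]))
```

Call:
{"api": "arm_command", "payload": {"targets": [-0.005, -0.06, 0, 0.3, 0.05, 0.8, 1, -0.005, -0.06, 0, 0.5, 0.05, 0.8, 1, -0.005, 0, 0, 0.6, 0.05, 0.8, 1, 0, 0, 0, 0.6, 0.05, 0.7, 1, 0, 0, 0, 0.5, 0, 0.2, 1, 0, 0, 0, 0, 0, 0, 1]}}

```text
time: 4.67
ee_pos: [0.5435, -0.207, 0.2069]
eef_rot: [0.005, 0.707, -0.001, 0.708]
ft_force: [0.3, 0.5, -0.2]
width: 0.0865
```

```bash
python3 p.py .5245 -.206 .1375 0 0
python3 - <<'E'
from h import *
s=read_state()
cv2.imwrite("pics/w3.png",camera("wrist")[:,:,::-1])
for y in (-.214,-.198): print(proj("wrist",[.5125,y,.152],s),proj("wrist",[.5365,y,.152],s))
E
```

```text
4.6667 [ 0.6565  0.2944 -0.4419  1.6122  0.1247  1.2639  1.7557] [ 0.5435 -0.207   0.2069] [ 0.2872  0.4954 -0.2444] [ 0.0654 -0.1083 -0.0391] 0.08654602681536705
G zyx [-0.0086 -0.0014  0.0053]
(array([-0.0109,  0.0018, -0.0068]), array([ 2.7743,  0.0199, -0.7644]))
[310.11486182 178.10833859] [310.76141618 211.04965711]
[333.2800921  177.89702986] [333.20063828 210.83693984]
```

View pics/w3.png

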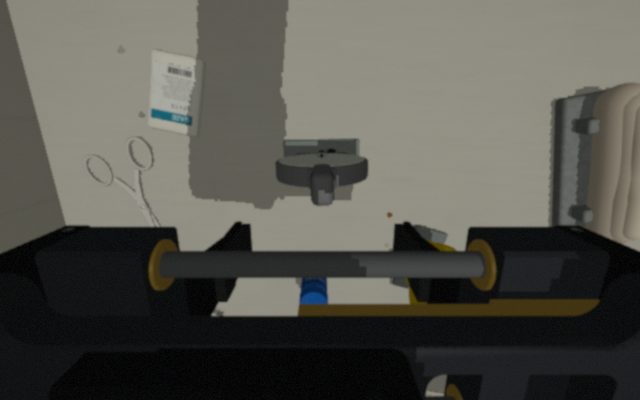

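Run:
```python
import cv2
a=cv2.imread("pics/w3.png");cv2.imwrite("pics/w3c.png",cv2.resize(a[130:220,265:380],None,fx=6,fy=6,interpolation=2))
```

```text
(no output)
```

View pics/w3c.png

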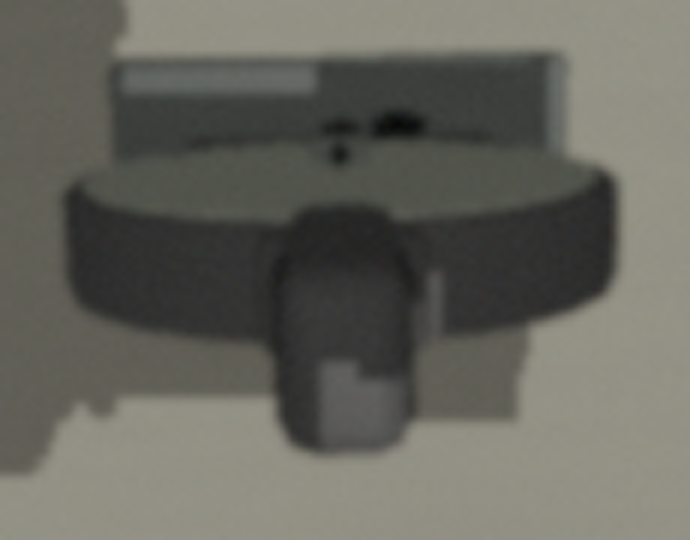

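Call:
{"api": "arm_command", "payload": {"targets": [0, 0, 0, 0.1, 0.05, -0.45, 1, 0, 0, 0, 0.2, 0, -0.45, 1, 0, 0, 0, 0.4, 0, 0, 1, 0, 0, 0, 0.5, 0, 0, 1, 0, 0, 0, 0.5, 0, 0, 1, 0, 0, 0, 0.4, 0, 0, 1, 0, 0, 0, 0.2, 0, 0, 1]}}

```text
time: 5.3
ee_pos: [0.5205, -0.2083, 0.1525]
eef_rot: [0.005, 0.705, -0.005, 0.71]
ft_force: [-0.4, -0.3, 0.5]
width: 0.0871
```

```bash
python3 p.py .521 -.2055 .1375 0 0
python3 - <<'E'
from h import *
s=read_state()
a=camera("wrist")[:,:,::-1];
cv2.imwrite("pics/w4c.png",cv2.resize(a[130:330,200:440],None,fx=3,fy=3,interpolation=2))
E
```

```text
5.3 [ 0.6733  0.2902 -0.4349  1.7363  0.1313  1.137   1.7563] [ 0.5205 -0.2083  0.1525] [-0.3562 -0.2843  0.4527] [ 0.1288 -0.0716  0.009 ] 0.08705766717854209
G zyx [-0.0143 -0.0073  0.0001]
(array([-0.0182,  0.0092, -0.    ]), array([0.6016, 0.1123, 0.0149]))
```

View pics/w4c.png

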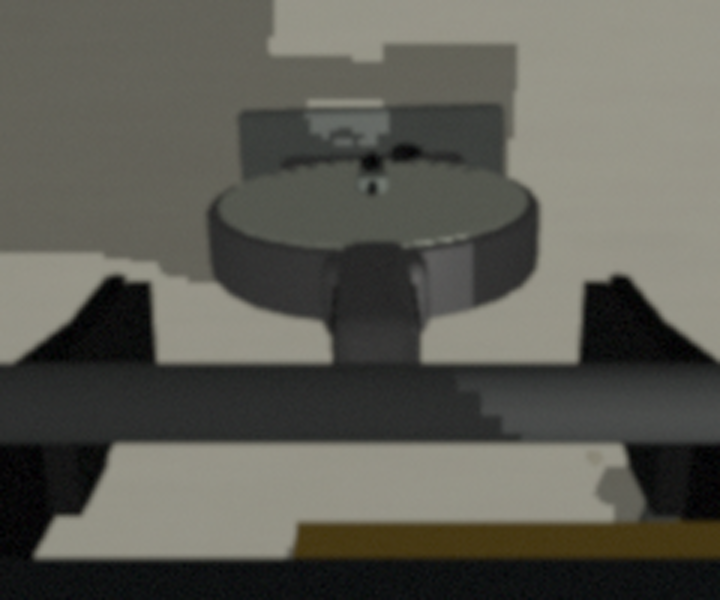

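Call:
{"api": "arm_command", "payload": {"targets": [-0.018, 0, 0, 0.3, 0.1, 0, 1, 0, 0, 0, 0.3, 0.05, 0, 1, 0, 0, 0, 0.05, 0, 0, 1]}}

```text
time: 5.6
ee_pos: [0.5208, -0.2038, 0.1338]
eef_rot: [-0.0, 0.705, 0.001, 0.709]
ft_force: [-0.2, -0.2, -0.4]
width: 0.0869
```

Call:
{"api": "arm_command", "payload": {"targets": [0, 0, 0, 0, 0, 0, 0, 0, 0, 0, 0, 0, 0, 0, 0, 0, 0, 0, 0, 0, 0, 0, 0, 0, 0, 0, 0, 0, 0, 0, 0, 0, 0, 0, 0, 0, 0, 0, 0, 0, 0, 0, 0, 0, 0, 0, 0, 0, 0, 0, 0, 0, 0, 0, 0, 0], "newtons": 40}}

```text
time: 6.27
ee_pos: [0.5217, -0.2037, 0.1347]
eef_rot: [-0.001, 0.704, 0.001, 0.71]
ft_force: [0.1, 0.4, -0.8]
width: 0.0416
```

```bash
python3 p.py .521 -.2055 .1375 0 0
```

```text
6.2667 [ 0.6663  0.3081 -0.4374  1.7556  0.1418  1.1022  1.7568] [ 0.5217 -0.2037  0.1347] [ 0.0716  0.3652 -0.807 ] [ 0.1508 -0.1837 -0.0011] 0.041633928344903995
G zyx [ 0.0023 -0.0075  0.0006]
(array([ 0.0029,  0.0096, -0.0007]), array([-0.1133, -0.072 , -0.0263]))
```

Call:
{"api": "arm_command", "payload": {"targets": [0, 0.009, 0, -0.04, 0, 0, 0, 0, 0, 0, 0, 0, 0, 0, 0, 0, 0, 0, 0, 0, 0, 0, 0, 0, 0, 0, 0, 0, 0, 0, 0, 0, 0, 0, 0, 0, 0, 0, 0, 0, 0, 0, 0, 0, 0, 0, 0, 0, 0]}}

```text
time: 6.85
ee_pos: [0.5215, -0.2048, 0.1359]
eef_rot: [-0.001, 0.707, 0.0, 0.707]
ft_force: [-0.0, -0.9, -0.4]
width: 0.0224
```

```bash
python3 p.py .521 -.2055 .1375 0 0
```

```text
6.85 [ 0.6637  0.3118 -0.4358  1.748   0.1455  1.1136  1.754 ] [ 0.5215 -0.2048  0.1359] [-0.0204 -0.9021 -0.3504] [ 0.023  -0.1599 -0.0252] 0.022415167744127024
G zyx [ 0.0013  0.0002 -0.0006]
(array([ 0.0016, -0.0002,  0.0008]), array([-0.0631, -0.0286, -0.0214]))
```

Call:
{"api": "arm_command", "payload": {"targets": [0, 0, 0, 0, 0, 0, 0, 0, 0, 0, 0, 0, 0, 0, 0, 0, 0, 0, 0, 0, 0, 0, 0, 0, 0, 0, 0, 0, 0, 0, 0, 0, 0, 0, 0]}}

```text
time: 7.27
ee_pos: [0.5216, -0.2048, 0.1359]
eef_rot: [-0.001, 0.707, 0.0, 0.707]
ft_force: [-0.1, -0.6, 0.1]
width: 0.0223
```

```bash
python3 p.py .521 -.2055 .1375 0 0
```

```text
7.2667 [ 0.6638  0.3117 -0.4359  1.748   0.1454  1.1135  1.754 ] [ 0.5216 -0.2048  0.1359] [-0.0881 -0.6438  0.0811] [-0.08   -0.1759  0.0081] 0.02227131552222186
G zyx [ 0.0012  0.     -0.0006]
(array([ 0.0016, -0.    ,  0.0007]), array([-0.0623, -0.0297, -0.0232]))
```

Call:
{"api": "arm_command", "payload": {"targets": [0, 0, 0, 0, 0, 0, 0.4, 0, 0, 0, 0, 0, 0, 0.4, 0, 0, 0, -0.2, -0.02, 0, 0.4, 0, 0, 0, -0.06, 0, 0, 0.4, 0, 0, 0, 0, 0, 0, 0, 0, 0, 0, 0, 0, 0, 0, 0, 0, 0, 0, 0, 0, 0, 0, 0, 0, 0, 0, 0, 0, 0, 0, 0, 0, 0, 0, 0, 0, 0, 0, 0, 0, 0, 0]}}

```text
time: 8.1
ee_pos: [0.5216, -0.2048, 0.1432]
eef_rot: [-0.001, 0.707, 0.001, 0.707]
ft_force: [0.1, -1.6, 0.5]
width: 0.0156
```

```bash
python3 p.py .521 -.2055 .1375 0 0
```

```text
8.1 [ 0.6654  0.3044 -0.437   1.7406  0.1411  1.1277  1.7581] [ 0.5216 -0.2048  0.1432] [ 0.1195 -1.5745  0.547 ] [-0.0328 -0.1487 -0.0664] 0.01563767989635649
G zyx [ 0.0019  0.0001 -0.0002]
(array([ 0.0024, -0.0002,  0.0003]), array([ 0.2271, -0.0276, -0.0233]))
```

Call:
{"api": "arm_command", "payload": {"targets": [0, 0, 0, -0.2, 0, 0, 0, 0, 0, 0, -0.5, 0, 0, 0, 0, 0, 0, -0.7, 0, 0, 0, 0, 0, 0, -0.8, 0, 0, 0, 0, 0, 0, -0.8, 0, 0, 0, 0, 0, 0, -0.8, 0, 0, 0, 0, 0, 0, -0.6, 0, 0, 0, 0, 0, 0, -0.4, 0, 0, 0, 0, 0, 0, -0.2, 0, 0, 0, 0, 0, 0, 0, 0, 0, 0], "newtons": 50}}

```text
time: 8.93
ee_pos: [0.5191, -0.2027, 0.277]
eef_rot: [-0.0, 0.709, 0.003, 0.705]
ft_force: [0.3, -0.1, -4.3]
width: 0.0157
```

```bash
python3 p.py .535 .116 .265 0.19 0;python3 - <<'E'
from h import *
print(proj("side",[.62,-.1,0]),onz("scene",302,258,0))
cv2.imwrite("pics/w5.png",camera("wrist")[:,:,::-1])
E
```

```text
8.9333 [ 0.6778  0.2034 -0.4458  1.5695  0.0864  1.3957  1.799 ] [ 0.5191 -0.2027  0.277 ] [ 0.2976 -0.1171 -4.3211] [ 0.0909 -0.1555 -0.0149] 0.0156773083767264
G zyx [0.0039 0.0062 0.0037]
(array([-0.2369, -0.0074, -0.0055]), array([ 0.5217, 12.7424,  0.6875]))
[344.98079932 230.68181635] [ 0.67929269 -0.08641447  0.        ]
```

View pics/w5.png

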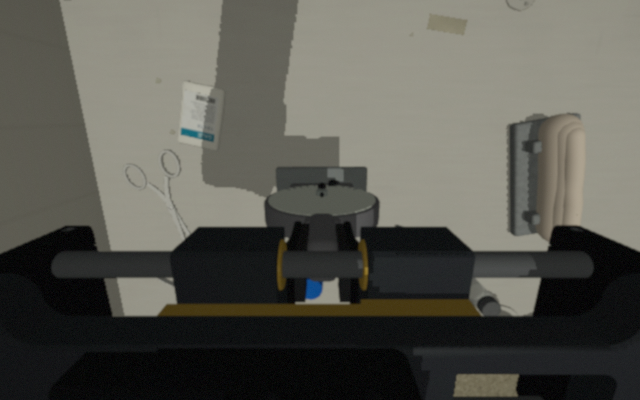

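Call:
{"api": "arm_command", "payload": {"targets": [-0.03, 0, 0, 0, 0.5, 0, 0, -0.03, 0, 0, 0, 0.8, 0, 0, -0.03, 0, 0, 0, 0.9, 0, 0, -0.03, 0, 0, 0, 0.9, 0, 0, -0.03, 0, 0, 0, 0.9, 0, 0, -0.03, 0, 0, 0, 0.9, 0, 0, -0.03, 0, 0, 0, 0.8, 0, 0, -0.03, 0, 0, 0, 0.6, 0, 0, 0, 0, 0, 0, 0.3, 0, 0, 0, 0, 0, 0, 0.1, 0, 0, 0, 0, 0, 0, 0, 0, 0]}}

```text
time: 9.9
ee_pos: [0.4966, -0.013, 0.2732]
eef_rot: [-0.076, 0.707, 0.081, 0.698]
ft_force: [-0.2, -0.2, -3.6]
width: 0.0158
```

```bash
python3 p.py .535 .116 .265 0.19 0;python3 - <<'E'
from h import *
cv2.imwrite("pics/w6.png",camera("wrist")[:,:,::-1])
E
```

```text
9.9 [ 0.5159  0.0831 -0.604   1.7103  0.0411  1.3756  1.6975] [ 0.4966 -0.013   0.2732] [-0.2378 -0.2309 -3.6148] [-0.002  -0.1656 -0.0661] 0.015789776327234124
G zyx [0.2218 0.0116 0.0084]
(array([ 0.0405, -0.0149, -0.0105]), array([0.3388, 4.6934, 2.6369]))
```

View pics/w6.png

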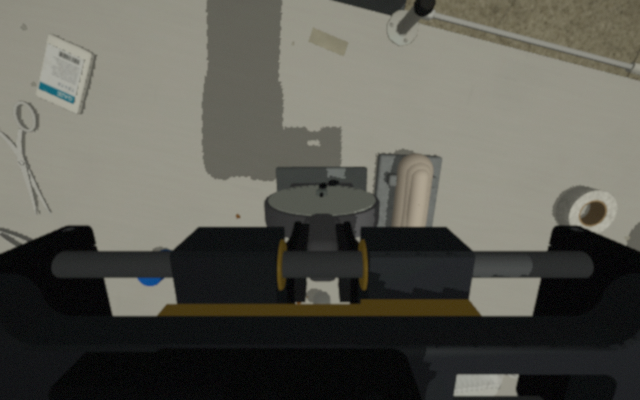

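Run:
```python
from h import *
np.set_printoptions(precision=4,suppress=True)
a=cv2.imread("pics/w6.png");cv2.imwrite("pics/w6c.png",cv2.resize(a[140:235,360:450],None,fx=6,fy=6,interpolation=2))
```

```text
(no output)
```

View pics/w6c.png

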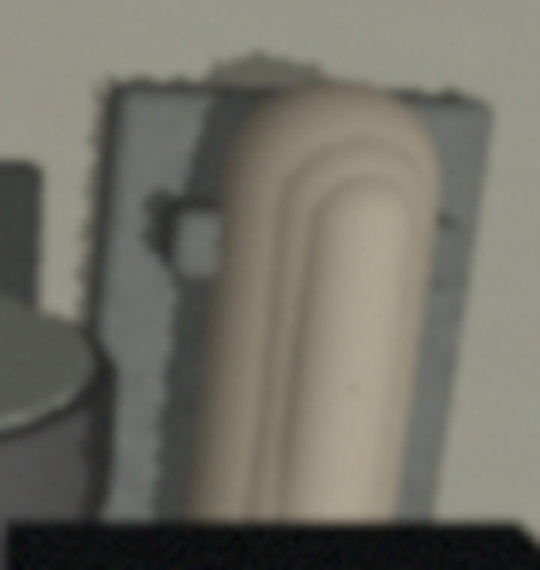

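Run:
```python
from h import *
np.set_printoptions(precision=4,suppress=True)
f=lambda a,b,z:onz("wrist",360+a/6,140+b/6,z)
l=f(120,90,.016);r=f(492,105,.016);r2=f(432,520,.016)
print(l,r,r2,np.linalg.norm(r-l), np.arctan2(*(r2-r)[[1,0]]), np.arctan2(*(r-l)[[1,0]])-np.pi/2)
y=np.arctan2(*(r2-r)[[1,0]]);
for yaw in(y,.19): print("centre",(l+r)/2+.085*np.array([np.cos(yaw),np.sin(yaw),0]))
a=f(365,250,.0695);b=f(341,480,.0695);print("crest",a,b,np.arctan2(*(b-a)[[1,0]]),f(318,250,.066),f(410,250,.066))
```

```text
[0.4564 0.0628 0.016 ] [0.4409 0.1481 0.016 ] [0.5419 0.1668 0.016 ] 0.0866980428935705 0.18319017130956355 0.1802118421531662
centre [0.5323 0.121  0.016 ]
centre [0.5322 0.1215 0.016 ]
crest [0.4731 0.1083 0.0695] [0.522  0.1185 0.0695] 0.20694062079150707 [0.4757 0.1002 0.066 ] [0.4715 0.1188 0.066 ]
```

Call:
{"api": "arm_command", "payload": {"targets": [0.02, -0.008, -0.005, 0, 0.5, 0.3, 0, 0.02, -0.008, -0.005, 0, 0.8, 0.5, 0, 0, 0, 0, 0, 0.9, 0.5, 0, 0, 0, 0, 0, 0.9, 0.5, 0, 0, 0, 0, 0, 0.8, 0.4, 0, 0, 0, 0, 0, 0.5, 0.3, 0, 0, 0, 0, 0, 0.2, 0.1, 0, 0, 0, 0, 0, 0, 0, 0]}}

```text
time: 10.62
ee_pos: [0.5445, 0.1019, 0.2714]
eef_rot: [-0.058, 0.705, 0.056, 0.705]
ft_force: [-0.0, 0.6, -4.1]
width: 0.0158
```

```bash
python3 p.py .534 .119 .225 0.19 0
```

```text
10.6167 [ 0.3235  0.2273 -0.6874  1.5819  0.1488  1.3859  1.3539] [0.5445 0.1019 0.2714] [-0.0043  0.6054 -4.0793] [ 0.1161 -0.1189 -0.0206] 0.015753981233286668
G zyx [ 0.1619  0.0005 -0.0029]
(array([-0.0358, -0.0007,  0.0037]), array([ 1.8534,  0.7467, -0.305 ]))
```

Call:
{"api": "arm_command", "payload": {"targets": [-0.018, 0, 0.003, 0.2, 0.35, -0.2, 0, -0.018, 0, 0, 0.4, 0.3, -0.1, 0, 0, 0, 0, 0.5, 0.1, 0, 0, 0, 0, 0, 0.4, 0, 0, 0, 0, 0, 0, 0.2, 0, 0, 0, 0, 0, 0, 0, 0, 0, 0]}}

```text
time: 11.12
ee_pos: [0.5318, 0.114, 0.2238]
eef_rot: [-0.067, 0.705, 0.065, 0.703]
ft_force: [-0.1, -0.2, -3.8]
width: 0.0154
```

```bash
python3 p.py .534 .119 .213 0.19 0
python3 - <<'E'
from h import *
a=camera("side")[:,:,::-1]; b=camera("wrist")[:,:,::-1]
c=camera("scene")[:,:,::-1]
cv2.imwrite("pics/s7.png",np.hstack([cv2.resize(a[90:210,260:370],(390,425),interpolation=2),cv2.resize(c[120:240,315:425],(390,425),interpolation=2)]))
cv2.imwrite("pics/w7.png",b)
E
```

```text
11.1167 [ 0.3118  0.2373 -0.6976  1.6743  0.1605  1.291   1.3404] [0.5318 0.114  0.2238] [-0.107  -0.2009 -3.807 ] [ 0.1115 -0.1088  0.0258] 0.015449774767157384
G zyx [ 0.1867  0.0029 -0.0032]
(array([-0.0042, -0.0037,  0.0041]), array([0.4307, 0.182 , 0.1251]))
```

View pics/s7.png

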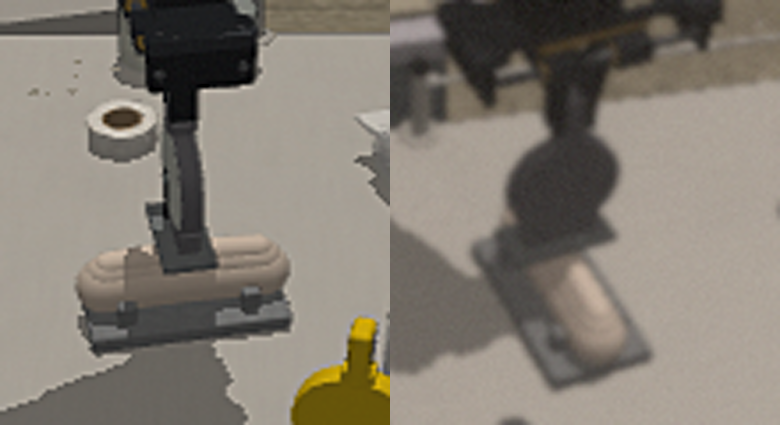

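View pics/w7.png

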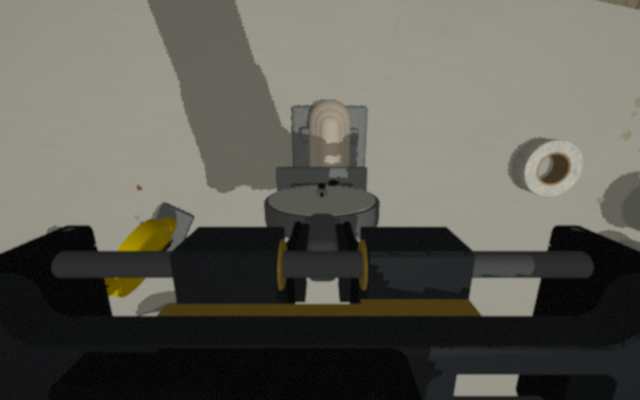

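Call:
{"api": "arm_command", "payload": {"targets": [-0.004, -0.004, 0.004, 0.1, 0.15, 0.1, 0, 0, 0, 0, 0.1, 0.1, 0.05, 0, 0, 0, 0, 0.05, 0, 0, 0, 0, 0, 0, 0, 0, 0, 0]}}

```text
time: 11.6
ee_pos: [0.5368, 0.122, 0.2206]
eef_rot: [-0.066, 0.702, 0.067, 0.706]
ft_force: [-0.8, -0.2, -3.9]
width: 0.0158
```

```bash
python3 p.py .534 .119 .213 0.19 0
```

```text
11.6 [ 0.3004  0.2491 -0.7005  1.6697  0.1675  1.2774  1.3277] [0.5368 0.122  0.2206] [-0.8441 -0.1631 -3.8556] [ 0.0537 -0.0682 -0.0191] 0.01578224523645295
G zyx [ 0.1894 -0.0063  0.0005]
(array([-0.0007,  0.008 , -0.0006]), array([ 0.302 , -0.0991, -0.1333]))
```

Call:
{"api": "arm_command", "payload": {"targets": [0, 0.006, 0, 0.12, -0.05, -0.06, 0, 0, 0, 0, 0.08, 0, 0, 0, 0, 0, 0, 0, 0, 0, 0]}}

```text
time: 11.85
ee_pos: [0.5356, 0.1207, 0.2152]
eef_rot: [-0.067, 0.703, 0.067, 0.704]
ft_force: [0.2, -0.2, -4.3]
width: 0.0157
```

```bash
python3 p.py .534 .119 .213 0.19 0
```

```text
11.85 [ 0.301   0.2535 -0.6993  1.6764  0.1694  1.272   1.3282] [0.5356 0.1207 0.2152] [ 0.2375 -0.1799 -4.2798] [ 0.1335 -0.1416  0.0112] 0.015725410181044626
G zyx [ 0.1898 -0.0014  0.0006]
(array([-0.0002,  0.0018, -0.0008]), array([ 0.0896, -0.0538, -0.0744]))
```

Call:
{"api": "arm_command", "payload": {"targets": [0, 0, 0, 0.05, 0, 0, 0, 0, 0, 0, 0.05, 0, 0, 0]}}

```text
time: 12.02
ee_pos: [0.5356, 0.1205, 0.2127]
eef_rot: [-0.067, 0.703, 0.067, 0.704]
ft_force: [-2.6, 0.1, 6.2]
width: 0.0154
```

Call:
{"api": "arm_command", "payload": {"targets": [0, 0, 0, 0.05, 0, 0, 0, 0, 0, 0, 0, 0, 0, 0]}}

```text
time: 12.18
ee_pos: [0.5363, 0.1208, 0.2131]
eef_rot: [-0.067, 0.703, 0.067, 0.705]
ft_force: [-0.4, 0.1, -3.5]
width: 0.0156
```

Call:
{"api": "arm_command", "payload": {"targets": [0, 0, 0, 0.08, 0, 0, 0]}}

```text
time: 12.27
ee_pos: [0.537, 0.121, 0.2125]
eef_rot: [-0.067, 0.702, 0.067, 0.706]
ft_force: [-5.2, -2.0, 20.8]
width: 0.0155
```

Call:
{"api": "arm_command", "payload": {"targets": [0, 0, 0, 0.06, 0, 0, 0]}}

```text
time: 12.35
ee_pos: [0.5375, 0.1212, 0.2126]
eef_rot: [-0.067, 0.701, 0.067, 0.707]
ft_force: [-5.3, -2.4, 14.1]
width: 0.0155
```

Call:
{"api": "arm_command", "payload": {"targets": [0, 0, 0, 0.06, 0, 0, 0, 0, 0, 0, 0.06, 0, 0, 0, 0, 0, 0, 0.06, 0, 0, 0]}}

```text
time: 12.6
ee_pos: [0.5377, 0.1214, 0.2127]
eef_rot: [-0.067, 0.701, 0.066, 0.707]
ft_force: [-6.9, -1.9, 13.6]
width: 0.0156
```

```bash
python3 p.py .534 .119 .213 0.19 0
python3 - <<'E'
from h import *
b=camera("wrist")[:,:,::-1];a=camera("side")[:,:,::-1]
print(read_state()["ft_force"],read_state()["time"])
cv2.imwrite("pics/w8c.png",np.hstack([cv2.resize(b[155:235,255:385],None,fx=4,fy=4,interpolation=2),cv2.resize(a[120:200,280:340],None,fx=4,fy=4,interpolation=2)]))
E
```

```text
12.6 [ 0.2983  0.2545 -0.699   1.681   0.1756  1.2596  1.3222] [0.5377 0.1214 0.2127] [-6.9384 -1.9184 13.5583] [-0.4384  1.9406 -0.0295] 0.015557602464392185
G zyx [ 0.1889 -0.0095 -0.0026]
(array([-0.0014,  0.0121,  0.0033]), array([-0.0149, -0.0679, -0.1615]))
[-6.3365642  -1.17037296 12.84247698] 12.7
```

View pics/w8c.png

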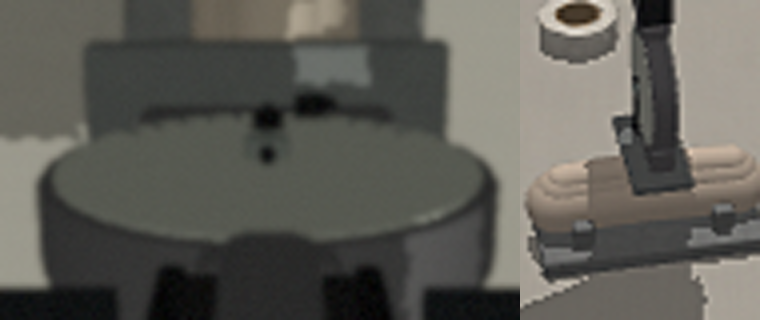

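Call:
{"api": "arm_command", "payload": {"targets": [0, 0.004, -0.033, 0.04, 0.16, -0.02, 0, 0, 0.004, -0.033, 0.04, 0.16, -0.02, 0, 0, 0, -0.033, 0.04, 0.16, 0, 0, 0, 0, -0.033, 0.04, 0.16, 0, 0]}}

```text
time: 13.03
ee_pos: [0.5348, 0.1365, 0.2121]
eef_rot: [-0.103, 0.697, 0.027, 0.709]
ft_force: [-4.1, -0.6, 7.5]
width: 0.0155
```

```bash
cat >> p.py <<'E'
ax=G.as_matrix()[:,2]; print("sole", s["ee_pos"]-ax*.1432-.002*G.as_matrix()[:,0])
E
python3 p.py .534 .119 .213 0.19 0
```

```text
13.0333 [ 0.2037  0.2691 -0.7004  1.6717  0.2897  1.299   1.1904] [0.5348 0.1365 0.2121] [-4.132  -0.6231  7.5259] [-0.3853  1.1089 -0.1906] 0.01546979571742001
G zyx [ 0.1843 -0.0073 -0.1092]
(array([-0.0077,  0.0088,  0.1391]), array([ 0.0357, -0.6815, -0.1589]))
sole [0.5367 0.121  0.0697]
```

Call:
{"api": "arm_command", "payload": {"targets": [0, 0.003, -0.033, 0.05, 0.16, -0.02, 0, 0, 0.003, -0.033, 0.05, 0.16, -0.02, 0, 0, 0, -0.033, 0.05, 0.16, 0, 0, 0, 0, -0.033, 0.05, 0.16, 0, 0, 0, 0, -0.03, 0.05, 0.14, 0, 0]}}

```text
time: 13.45
ee_pos: [0.5313, 0.1557, 0.2089]
eef_rot: [-0.15, 0.688, -0.023, 0.71]
ft_force: [-5.1, -0.8, 9.6]
width: 0.0157
```

```bash
python3 p.py .534 .119 .213 0.19 0
```

```text
13.45 [ 0.0787  0.3064 -0.6982  1.656   0.4321  1.3665  1.0324] [0.5313 0.1557 0.2089] [-5.1083 -0.7803  9.5569] [-0.5245  1.3847 -0.4415] 0.015745538145448018
G zyx [ 0.1823 -0.009  -0.2458]
(array([-0.0111,  0.0102,  0.313 ]), array([ 0.1965, -1.4606, -0.1602]))
sole [0.5369 0.1213 0.07  ]
```

Hold, let the pointer settle, and look.

Call:
{"api": "arm_command", "payload": {"targets": [0, 0.003, -0.01, 0.05, 0.04, -0.02, 0, 0, 0, 0, 0.05, 0, 0, 0, 0, 0, 0, 0.05, 0, 0, 0, 0, 0, 0, 0.05, 0, 0, 0, 0, 0, 0, 0.05, 0, 0, 0, 0, 0, 0, 0.05, 0, 0, 0, 0, 0, 0, 0.05, 0, 0, 0]}}

```text
time: 14.03
ee_pos: [0.5308, 0.1583, 0.2082]
eef_rot: [-0.155, 0.685, -0.026, 0.711]
ft_force: [-5.8, -0.7, 9.3]
width: 0.0155
```

```bash
python3 p.py .534 .119 .213 0.19 0
python3 - <<'E'
from h import *
b=camera("wrist")[:,:,::-1];a=camera("side")[:,:,::-1]
cv2.imwrite("pics/w9.png",b)
print(read_state()["ft_force"],read_state()["time"])
cv2.imwrite("pics/w9c.png",cv2.resize(b[155:235,265:375],None,fx=7,fy=7,interpolation=2))
E
```

```text
14.0333 [ 0.0662  0.3087 -0.6986  1.6576  0.4463  1.3695  1.0178] [0.5308 0.1583 0.2082] [-5.7577 -0.7276  9.3271] [-0.3992  1.3036 -0.4595] 0.015531758262257405
G zyx [ 0.1852 -0.0129 -0.259 ]
(array([-0.0082,  0.0155,  0.3298]), array([ 0.2145, -1.5675, -0.1625]))
sole [0.5374 0.1222 0.0698]
[-5.18270087 -0.34288296 10.02986518] 14.1333
```

View pics/w9c.png

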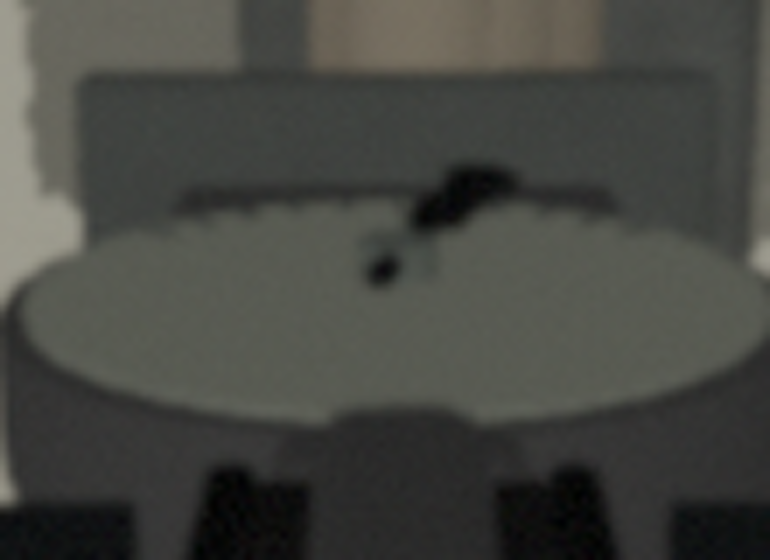

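Run:
```python
from h import *
np.set_printoptions(precision=4,suppress=True)
c=calibration("wrist");K=c["camera_matrix"];T=c["tool_from_camera"]
def cast(u,v,z):
    d=T[:3,:3]@np.linalg.inv(K)@[u,v,1];o=T[:3,3];return o+d*(z-o[2])/d[2]
for z in (-.009,-.011,-.013,-.015):
    print(z)
    for nm,(a,b) in dict(left=(20,305),right=(775,300),tail=(380,268),pivot=(400,248),body=(437,207),rider=(482,184),rl=(455,175),rr=(515,180)).items():
        p=cast(265+a/7,155+b/7,z); dy=p[1]; h=p[0]-(.1432-.062)
        print(nm,p*1000,"r",1000*np.hypot(dy,h),"ang",np.degrees(np.arctan2(dy,h)))
```

```text
-0.009
left [ 78.8968 -41.8011  -9.    ] r 41.86453885429846 ang -93.15371942809134
right [81.1198 44.1061 -9.    ] r 44.106190984525135 ang 90.10416562479408
tail [94.9139 -1.1764 -9.    ] r 13.764311391063632 ang -4.902989676060048
pivot [104.4608   1.2504  -9.    ] r 23.294375081425056 ang 3.0770660681439375
body [126.4884   6.3057  -9.    ] r 45.725227860771234 ang 7.926548825266207
rider [140.5645  12.999   -9.    ] r 60.77101737891719 ang 12.351099370567523
rl [146.4419   9.3004  -9.    ] r 65.90148764101664 ang 8.113017787627552
rr [143.1674  17.8616  -9.    ] r 64.490292764324 ang 16.07919131397032
-0.011
left [ 72.0674 -40.4596 -11.    ] r 41.4774660167364 ang -102.7197184379119
right [ 74.2207  42.7548 -11.    ] r 43.32072657337253 ang 99.27116608196299
tail [ 87.5825  -1.1083 -11.    ] r 6.477966553431291 ang -9.85085622280972
pivot [ 96.83     1.2425 -11.    ] r 15.679352580588883 ang 4.545105969037988
body [118.1671   6.1393 -11.    ] r 37.47344718084303 ang 9.429277172472116
rider [131.802   12.6228 -11.    ] r 52.152664256678 ang 14.006734997690995
rl [137.4952   9.040
[... 673 characters left out ...]
8283
rr [125.4793  16.8043 -13.    ] r 47.3607831516457 ang 20.782144655637325
-0.015
left [ 58.4086 -37.7764 -15.    ] r 44.11921796812081 ang -121.10358412788814
right [ 60.4225  40.0522 -15.    ] r 45.120779810946104 ang 117.41844181804873
tail [ 72.9195  -0.972  -15.    ] r 8.337368691878114 ang -173.30510221913028
pivot [ 81.5686   1.2266 -15.    ] r 1.2808074124608 ang 73.27657663896558
body [101.5247   5.8065 -15.    ] r 21.13782804834969 ang 15.943946571320343
rider [114.2771  11.8704 -15.    ] r 35.14258789795955 ang 19.741590583493878
rl [119.6018   8.5196 -15.    ] r 39.335541535308806 ang 12.508738196751414
rr [116.6353  16.2757 -15.    ] r 38.99431843286112 ang 24.66972330904255
```

Run:
```python
from h import *
from scipy.optimize import brentq
np.set_printoptions(precision=2,suppress=True)
c=calibration("wrist");K=c["camera_matrix"];T=c["tool_from_camera"]
def cast(u,v,z):
    d=T[:3,:3]@np.linalg.inv(K)@[u,v,1];o=T[:3,3];return o+d*(z-o[2])/d[2]
for n in (5,6,7,9):
    im=cv2.imread(f"pics/w{n}.png",0); 
    if n!=7: print(im[174:196,316:342])
    m=(im<28).astype(np.uint8); m[:176]=0;m[200:]=0;m[:,:300]=0;m[:,345:]=0
    k,l,st,ce=cv2.connectedComponentsWithStats(m)
    for i in range(1,k):
        u,v=ce[i]; 
        try:
            z=brentq(lambda z:np.hypot(cast(u,v,z)[1]-.0012,cast(u,v,z)[0]-.0812)-.040,-.0145,-.006)
            p=cast(u,v,z);print(n,st[i],ce[i],z,np.degrees(np.arctan2(p[1]-.0012,p[0]-.0812)))
        except Exception as e: print(n,st[i],ce[i])
```

```text
[[ 62  62  64  64  62  62  64  63  62  64  72  88 103 106 106 107 108 108
  107 108 107 107 106 108 106 105]
 [ 64  64  63  62  64  62  64  63  63  64  69  89 103 106 107 107 107 107
  107 107 108 106 107 106 108 106]
 [ 62  64  62  62  62  63  64  64  62  64  69  86  99 103 103 103 103 103
  104 106 107 108 106 107 107 105]
 [ 63  63  63  62  63  62  62  63  64  62  67  75  84  87  87  88  87  88
   90  99 105 107 107 106 106 106]
 [ 63  61  63  64  64  62  65  63  64  63  63  67  69  69  68  66  66  66
   72  87 103 107 107 107 106 106]
 [ 63  63  63  63  63  64  62  64  64  62  64  62  61  58  53  48  47  48
   55  72  90 101 104 105 107 108]
 [ 63  64  63  63  63  64  64  63  62  64  62  61  55  44  39  25  26  25
   30  48  65  79  88  97 103 104]
 [ 62  62  61  61  60  59  59  63  62  63  61  58  46  29  19   8   7  16
   15  21  32  45  61  76  85  87]
 [ 56  57  55  53  49  44  44  51  52  56  57  52  40  21  12  13  14  13
   13  15  20  27  37  52  62  63]
 [ 46  47  43  38  31  23  24  29  40  46  49  44  32  15  14  15  17  17
   14  13  24  24  34  39  46  48]
 [ 50  43 
[... 5541 characters left out ...]
 [77 72 68 64 65 65 64 65 62 62 64 74 84 86 88 88 87 89 88 89 90 88 88 89
  89 89]
 [78 74 70 64 59 63 68 72 72 72 72 78 87 87 89 89 89 88 87 89 88 89 89 88
  89 89]
 [81 74 66 54 46 55 69 76 77 76 74 78 87 89 89 89 89 88 88 89 89 90 88 89
  89 89]
 [78 67 49 34 26 40 62 76 79 76 75 79 85 89 89 89 87 88 88 88 88 89 89 89
  90 89]
 [74 56 33 13 17 36 63 77 80 77 74 79 88 88 88 89 89 90 89 89 89 89 89 88
  88 88]
 [75 55 31 24 27 52 72 80 81 79 79 82 87 89 89 88 87 87 89 89 89 87 88 88
  90 88]
 [80 67 48 45 54 70 81 85 85 84 83 86 87 89 88 90 88 89 88 89 88 88 88 90
  89 89]]
9 [324 179  14   9  63] [330.38 182.46] -0.012470515782464348 11.124154919477247
9 [319 192   2   3   5] [319.6 193.2]
```

Run:
```python
from bench import *
s=read_state(); print(s["time"],s["ft_force"],s["ee_pos"],s["width"],abs(s["joint_vel"]).max())
print(close_job())
```

```text
14.1333 [-5.18270087 -0.34288296 10.02986518] [0.53079269 0.15831836 0.20818767] 0.01573238345534391 0.0018094970221346715
the job is handed in; nothing more can be done
None
```

I picked up the grey gauge by its tab and rested it level on the middle of the crest. I then rocked it towards its +y side until the pointer was on the rider mark, and handed the job in at 14.1 s of the 48 s. The hand-in reports no verdict, so the checks below are my own readings.

**First grip:** the fingers first closed on the wider collar under the tab (22 mm opening). I opened, rose about 7 mm and re-gripped on the tab itself (15.6 mm).

**Level stage:** it was pressed on the crest for about 0.4 s. Contact force was roughly 17–25 N and tilt was within about 0.01 rad.

**Last checks:**

| Check | Reading | Limit |
|---|---|---|
| Lean | 0.259 rad (14.8°) | above 0.13 rad |
| Rider mark, from wrist pictures | about 14–15° (rougher estimates up to 17°) | pointer within 0.08 rad (4.6°) |
| Sole centre from the crest's middle | about 5 mm along, 3 mm across, under 1 mm in height | 35, 22 and 16 mm |
| Crest contact force, from the wrist reading | about 14 N | 0.4–40 N |
| Finger opening | 15.7 mm, still on the tab | – |
| Arm | at rest | gauge below 0.02 m/s |

In the last picture the pointer runs into the rider mark. I aimed by the tool's lean and the measured mark angle, because the two overlap in that picture and the pointer could not be measured separately. The other things on the worktop were not approached or touched.

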